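# Fit a sensor plug into a flow block and clamp it

## Robot

A 7-joint arm with a two-finger parallel gripper is mounted at the origin on the work surface; the furniture and walls round the work are solid. World frame = base frame: x ahead of the robot, y to its left, z up, the work surface at z = 0. Lengths are in m, angles in rad, forces in N, time in s.
With the tool pointing down it reaches from about 0.4 to 0.85 m from the base axis. Payload 4.5 kg.
Tool frame: the origin (TCP) lies at the very end of the fingers, on their centre line; the grasp point (between the pads) lies 19 mm behind it; z points along the fingers, y is the line along which they close (so a half turn about z gives the same grasp; the last joint's range is limited). The gripper opens to 88 mm and grips with 3 to 60 N. Pads are 18 mm wide; open, the fingers measure 123 mm over their backs; the gripper's body (75 mm by 187 mm) begins 45 mm behind the grasp point.
Start: joints at [1.146, 0.689, -0.195, 1.565, 0.157, 0.902, -0.215], TCP at [0.277, -0.56, 0.239] pointing down, gripper open.
Joint ranges: [-3.01, 3.01], [-0.46, 2.08], [-1.47, 1.51], [0.13, 2.56], [-1, 4.14], [0.04, 2.09], [-2.66, 2.66]. Speed limits (rad/s): [2.57, 2.57, 3.14, 3.14, 3.14, 3.14, 3.14].

## Interface

Orientations are given as a unit quaternion [w, x, y, z].
In Python, from rig import env gives the robot as it stands. The module is installed in compiled form; this text tells all that it offers.
- The arm moves only by the shell command python3 -m crank 'ROWS' [OPENING]. ROWS is JSON, a list of rows, each a list of 2 entries, a list of its own where there are three numbers: the shift along the tool's x, y, z in mm, then the turn about the tool's z in degrees. In form: [[[dx, dy, dz], yaw], ...]. A call has 1 to 10 rows; each row is the pose to reach, as a shift and turn from the pose commanded when the call began, along the tool's axes at that moment; what a row does not reach only later rows make up. A row lasts 1/12 s, in which the tool goes at most 41.7 mm and 7.16 degrees, less where a joint would pass 70% of its speed; a pose out of reach is approached as far as the arm can. A call with a gripper value outside its range is refused whole. OPENING is the finger opening in mm, from 0 to 88.1, set as the call begins (- or left out, the last holds). The fingers move at their own pace and stop on an object; the grip force is fixed at half the most. Time passes only in rows, so rows that repeat a pose let the fingers close. It gives the time, the measured TCP pose, the force, the opening and the grip force at its end, in the units of the state.
- env.sense(): the state, without advancing time (a new reading comes with each control period).
- env.get_image(name): name is "scene" or "side" or "wrist"; returns the picture (384x512x3 uint8, blue, green, red); there is no depth.
- env.get_calibration(name): a dict with "fx", "fy", "cx", "cy" (pixels), "distortion" ([k1, k2, p1, p2, k3] as OpenCV has them; the pictures are not rectified), "T" (4x4, takes a point from camera to world coordinates). Camera axes: x right, y down, z forward; pixel columns grow to the right and rows downward; lengths in m; the calibration is good to about 2 mm. A picture is of the moment at which its call begins: read the wrist's pose just before it. get_calibration takes no time and is no camera call; for the wrist camera it gives the pose at the moment of the call.
- env.job_done(): hands the job in; it is judged then, once.
The state is a dict: "time_s": time; "joint_positions": joint angles; "qvel": joint speeds; "joint_torque": joint torques, N m; "eef_pos": TCP position; "tool_rot": TCP orientation; "wrist_force": force on the tool from outside, world axes, zero at the start; "moment": the same for the moment, N m; "finger_gap": opening from 0.0 (shut) to 1.0 (fully open); "grasp_force": force on a finger pad.
Only numpy, scipy, OpenCV 4.12 (cv2) and the standard library are available. Lean on these libraries where they do the work, as an engineer would, in place of code of your own. Each camera call takes 0.05 s, during which the arm holds its last target. There are 200 camera calls.

## Task

Fit the blue-headed sensor plug into the round bore of the aluminium flow block: lean it by about ten degrees so that the edge of its shank enters the bore first, then straighten it and slide it fully home, upright with the head seated on the block. Then tighten the red clamp screw clockwise until the green force tab pops up, let go, and leave the loose things round about where they are.

Things in the scene. Friction and masses are not known exactly. Their poses are not given: they have to be found in the camera images.
- plug_center (a point): Centre (half-way up) of the loose sensor plug, which starts upright on the bench, shank down. 90 mm tall, about 0.15 kg: round steel shank, diameter 20, 45 mm long, foot chamfered 1.5 mm; above it a blue square head 26 x 26 x 39 mm (45 to 84 mm above the foot) to be gripped across two flats, and a 6 mm round cap on top. z points up along the plug, x and y are normal to the head's flats.
- plug_tip (a point): Centre of the foot (bottom end) of the plug's shank; same axes as plug_center, 45 mm below it.
- bore_mouth (a point): Centre of the mouth of the blind round bore in the flow block, flush with the block's top, 60 mm above the bench. Bore 21.5 mm in diameter, 52 mm deep, vertical, mouth chamfered 1 mm. Fully home, the shoulder under the plug's head rests on the block's top and the foot is 45 mm below this point. z up; y runs along the block's length towards the clamp screw's axis, 100 mm away.
- flow_block: Fixed aluminium flow block, 60 mm along x, 165 mm along y, 60 mm tall; origin under its middle, same axes as bore_mouth. Bore at y = -50 mm, clamp screw at y = +50 mm. On its top a flat steel jaw, 7 mm high, stands 6 mm from the seated head on the screw's side and comes 3 mm nearer as the screw is tightened; it needs no handling.
- clamp_grip (a point): Centre of the red bar grip of the clamp screw, 102 mm above the bench. The bar is 46 mm long along this point's x, 13 mm thick along y, 24 mm tall (14 mm below this point to 10 mm above); pinch it across its thickness from above and turn it about the vertical axis through this point. The axes turn with the bar.
- clamp_screw (a joint): Turn of the clamp screw in rad, 0 loose, growing clockwise as seen from above, end stop at 1.5. Starts at 0 to 0.25. It resists with at most about 0.12 N m and stays where it is left.
- force_tab (a joint): Rise of the sprung green force tab in m: about 0 (under 1 mm) while the screw's dark latch plate holds it down, 0.008 when it has popped up, which it does when the screw reads about 1.2.
- tab_top (a point): Top of the green force tab (8 x 5 mm), in the block's top beside the clamp screw, 24.5 mm from its axis on the side away from the bore; at first hidden under the dark latch plate that turns with the screw. Not to be handled.
- stopper: Red-brown rubber stopper, 36 mm across, 26 mm tall, standing on the bench; origin at its underside. Bystander, loose.
- tee: White barbed tube tee, 29 x 44 x 14 mm, lying on the bench; origin at its underside. Bystander, loose.
- pliers: Blue-handled pliers, 165 mm long, lying on the bench; origin at its underside. Bystander, loose.
- vial_red: Sample vial with a red cap, 25 mm across, 65 mm tall, standing on the bench; origin at its underside. Bystander, loose.
Mind the look-alikes: they are no part of the job. There is more than one size of the part that bears plug_center; the job needs the larger.

How it is judged:
On the way, in this order (a step that is already met when the one before it is completed fails the run):
1. the foot of the plug is in the mouth of the bore while the plug leans by more than 5 degrees (z of plug_tip in the frame of bore_mouth between -0.02 and -0.001 m and horizontal distance between plug_tip and bore_mouth below 0.006 m and angle between plug_tip's own z axis and vertical between 0.087 and 0.5 rad), for 0.1 s.
2. the plug is upright and fully home in the bore (z of plug_tip in the frame of bore_mouth below -0.043 m and horizontal distance between plug_tip and bore_mouth below 0.003 m and angle between plug_tip's own z axis and vertical below 0.05 rad), for 0.2 s.
3. the clamp screw is tightened and the force tab is up (all of step 2 and value of joint force_tab above 0.005 m), for 0.2 s.
At the end, for the whole second after the job is handed in: The plug stands at rest in the bore, its foot at least 43 mm below the mouth and within 3 mm of its axis, upright within 0.05 rad, and the green force tab is up by more than 5 mm (all of step 3 and linear speed of plug below 0.02 m/s); the robot touches nothing.
It fails at once if a loose bystander (stopper, tee, pliers, red vial) is moved by more than 30 mm (distance of any of stopper, tee, pliers, vial_red from where it was at the start of the episode above 0.03 m).
It also fails if it takes over 64 s, if anything falls off the work surface, if the arm or the gripper's body presses on something with over 40 N, if the wrist force passes 120 N, or if a joint passes its speed limit or range.

## Working session

There is one attempt and no reset: what is moved stays moved. The work goes in short steps, Python scripts to look and compute and a shell command to move; the robot and the scene stay as the last step left them, time stands still between calls to the robot, and variables do not carry over. Pictures are saved under pics/ and viewed, at most 10 in all, crops included, and the job is handed in when it is done.

```bash
mkdir -p pics; cat > h.py <<'E'
import cv2,numpy as np
from rig import env
from scipy.spatial.transform import Rotation as R
def cal(n):
    c=env.get_calibration(n);K=np.array([[c['fx'],0,c['cx']],[0,c['fy'],c['cy']],[0,0,1]]);return K,np.array(c['distortion']),np.array(c['T'])
def ray(c,px):
    K,d,T=c;u=cv2.undistortPoints(np.array([[px]],float),K,d)[0,0];return T[:3,3],T[:3,:3]@np.array([u[0],u[1],1])
def atz(c,px,z):
    o,r=ray(c,px);return o+r*(z-o[2])/r[2]
def tri(obs):
    A=np.zeros((3,3));b=np.zeros(3)
    for c,p in obs:
        o,r=ray(c,p);r=r/np.linalg.norm(r);M=np.eye(3)-np.outer(r,r);A+=M;b+=M@o
    return np.linalg.solve(A,b)
def proj(c,P):
    K,d,T=c;Ti=np.linalg.inv(T);return cv2.projectPoints(np.array(P,float).reshape(-1,1,3),cv2.Rodrigues(Ti[:3,:3])[0],Ti[:3,3],K,d)[0][:,0]
E
python3 - <<'E'
from h import *
np.set_printoptions(precision=4,suppress=True)
s=env.sense();print(s)
print(R.from_quat(np.array(s['tool_rot'])[[1,2,3,0]]).as_matrix())
for n in ('scene','side','wrist'):
    im=env.get_image(n);cv2.imwrite(f'pics/{n}0.png',im);print(n,cal(n))
a=cv2.imread('pics/scene0.png');b=cv2.imread('pics/side0.png')
cv2.imwrite('pics/a.png',cv2.resize(a,(800,600),interpolation=cv2.INTER_CUBIC));cv2.imwrite('pics/b.png',cv2.resize(b,(800,600),interpolation=cv2.INTER_CUBIC))
E
```

```text
{'time_s': 0.0, 'joint_positions': array([ 1.1458,  0.69  , -0.1945,  1.5664,  0.1573,  0.9025, -0.2151]), 'qvel': array([ 0.0006, -0.0004, -0.0002, -0.0008, -0.002 ,  0.001 , -0.0001]), 'joint_torque': array([  0.0003, -52.7564,  -1.2669, -15.3428,  -0.0527,   0.0068,
         0.0002]), 'eef_pos': array([ 0.2765, -0.5598,  0.2379]), 'tool_rot': array([-0.0009,  0.9738,  0.2274, -0.0003]), 'wrist_force': array([ 0.44 , -0.159, -0.222]), 'moment': array([-0.0244,  0.0352,  0.0202]), 'grasp_force': 0.0, 'finger_gap': 1.0027114001607857}
[[ 0.8966  0.4429 -0.0009]
 [ 0.4429 -0.8966  0.0016]
 [-0.0001 -0.0018 -1.    ]]
scene (array([[374.0946,   0.    , 258.0071],
       [  0.    , 374.0946, 191.1067],
       [  0.    ,   0.    ,   1.    ]]), array([-0.1208,  0.    ,  0.    ,  0.    ,  0.    ]), array([[-0.7869, -0.4193,  0.4528,  0.0773],
       [-0.6171,  0.5328, -0.579 ,  0.3578],
       [ 0.0015, -0.735 , -0.678 ,  0.7235],
       [ 0.    ,  0.    ,  0.    ,  1.    ]]))
side (array([[472.8465,   0.    , 256.8371],
       [  0.    , 472.8465, 189.7812],
       [  0.    ,   0.    ,   1.    ]]), array([-0.0862,  0.    ,  0.    ,  0.    ,  0.    ]), array([[ 0.9997, -0.0254, -0.0016,  0.5049],
       [-0.0163, -0.6868,  0.7267, -1.059 ],
       [-0.0196, -0.7264, -0.687 ,  0.9245],
       [ 0.    ,  0.    ,  0.    ,  1.    ]]))
wrist (array([[330.1847,   0.    , 253.0265],
       [  0.    , 330.1847, 189.4199],
       [  0.    ,   0.    ,   1.    ]]), array([-0.0369,  0.    ,  0.    ,  0.    ,  0.    ]), array([[ 0.4423, -0.8491, -0.2886,  0.352 ],
       [-0.8969, -0.419 , -0.1416, -0.5239],
       [-0.0007,  0.3215, -0.9469,  0.3853],
       [ 0.    ,  0.    ,  0.    ,  1.    ]]))
```

View pics/a.png

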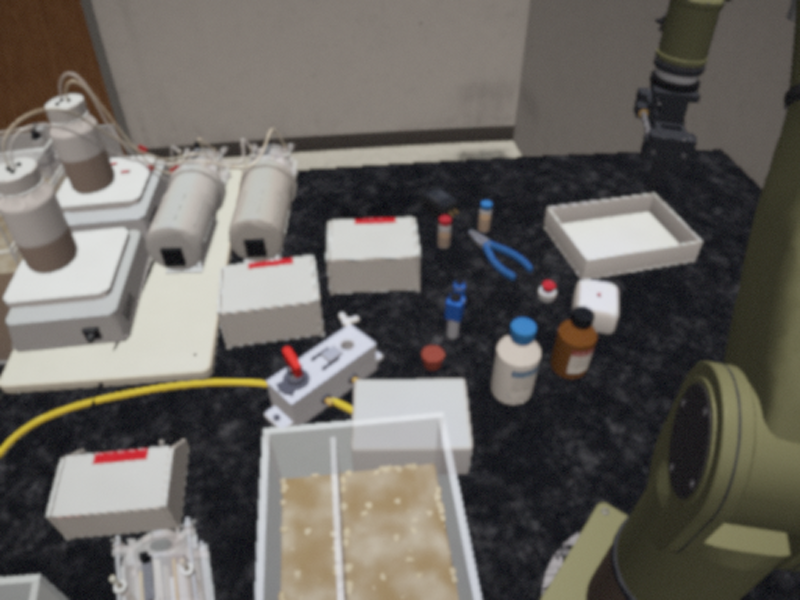

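View pics/b.png

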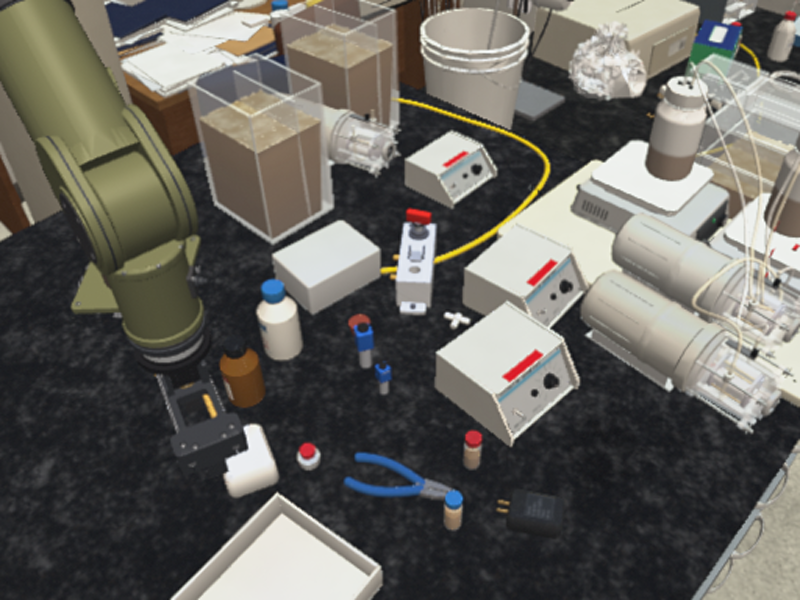

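```bash
python3 - <<'E'
import cv2,numpy as np
a=cv2.imread('pics/scene0.png');b=cv2.imread('pics/side0.png')
# scene crop x165-315 y175-275 ; side crop x 215-305,y125-255
A=cv2.resize(a[175:275,165:315],None,fx=5,fy=5,interpolation=cv2.INTER_CUBIC)
cv2.imwrite('pics/c.png',A)
B=cv2.resize(b[125:255,215:315],None,fx=4.6,fy=4.6,interpolation=cv2.INTER_CUBIC);cv2.imwrite('pics/d.png',B);print(B.shape)
E
```

```text
(598, 460, 3)
```

View pics/c.png

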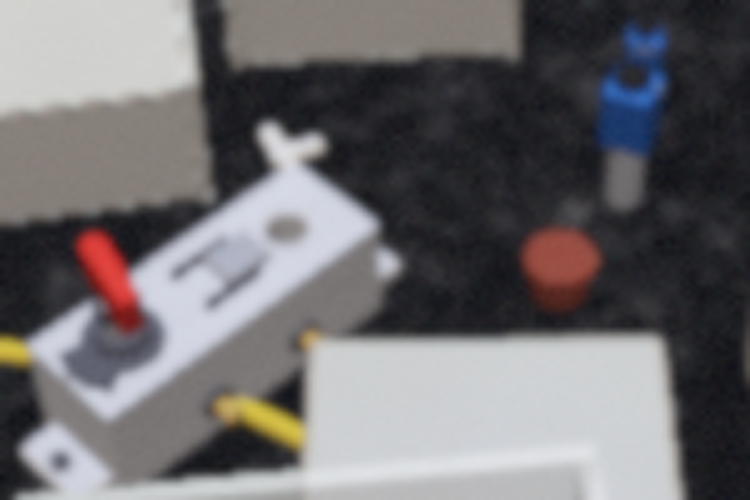

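View pics/d.png

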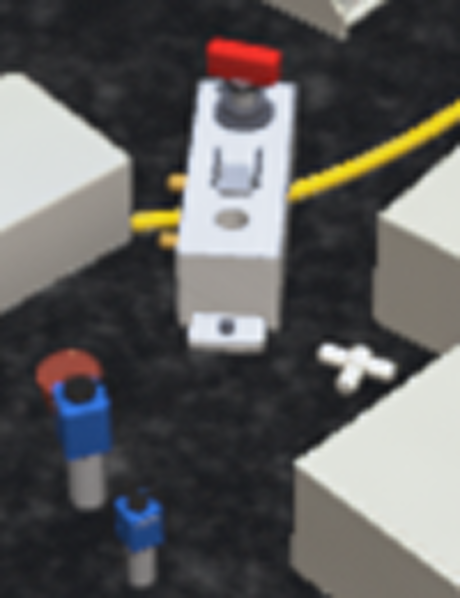

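```bash
python3 - <<'E'
from h import *
np.set_printoptions(precision=4,suppress=True)
S=cal('scene');D=cal('side')
s=lambda x,y:(S,(165+(x-2)/5,175+(y-2)/5)); d=lambda x,y:(D,(215+(x-2)/4.6,125+(y-2)/4.6))
print('cap',tri([s(633,73),d(80,384)]),'z90 scene',atz(*s(633,73),.09),'side',atz(*d(80,384),.09))
print('foot scene',atz(*s(623,203),0.),'side',atz(*d(88,500),0.))
print('bore',tri([s(287,229),d(233,218)]),atz(*s(287,229),.06),atz(*d(233,218),.06))
for n,a,b in [('c1',(290,165),(287,257)),('c2',(380,222),(180,252)),('c3',(110,415),(205,80)),('c4',(30,345),(298,85))]:
    print(n,atz(*s(*a),.06),atz(*d(*b),.06))
print('bar', tri([s(92,238),d(282,52)]))
for p in [(208,42),(282,49)]: print(atz(*d(*p),.112))
print(atz(*s(85,237),.112),atz(*s(103,234),.112))
print('small',atz(*d(140,500),.07),'stopper',atz(*d(70,365),.026),'tee',atz(*d(355,365),.01))
E
```

```text
cap [ 0.4398 -0.2402  0.0901] z90 scene [ 0.4391 -0.2403  0.09  ] side [ 0.4404 -0.2397  0.09  ]
foot scene [ 0.4365 -0.2369  0.    ] side [ 0.4399 -0.2433  0.    ]
bore [ 0.5263 -0.0734  0.0591] [ 0.5244 -0.0729  0.06  ] [ 0.5273 -0.0735  0.06  ]
c1 [ 0.5524 -0.1062  0.06  ] [ 0.5581 -0.1096  0.06  ]
c2 [ 0.492  -0.1043  0.06  ] [ 0.495  -0.1028  0.06  ]
c3 [0.5107 0.0591 0.06  ] [0.5131 0.0628 0.06  ]
c4 [0.5682 0.0542 0.06  ] [0.573 0.055 0.06 ]
bar [0.558  0.0189 0.1117]
[0.5153 0.0338 0.112 ]
[0.5609 0.0247 0.112 ]
[0.5567 0.0204 0.112 ] [0.5517 0.0141 0.112 ]
small [ 0.472 -0.306  0.07 ] stopper [ 0.4292 -0.1611  0.026 ] tee [ 0.5969 -0.1512  0.01  ]
```

```bash
python3 -m crank '[[[288,-214,0],-57.6],[[288,-214,0],-57.6],[[288,-214,0],-57.6],[[288,-214,0],-57.6],[[288,-214,0],-57.6],[[288,-214,0],-57.6],[[288,-214,0],-57.6],[[288,-214,0],-57.6],[[288,-214,0],-57.6],[[288,-214,0],-57.6]]' 80
python3 - <<'E'
from h import *
np.set_printoptions(precision=4,suppress=True)
S=cal('scene');D=cal('side')
print('box',tri([(S,(165+310/5,175+340/5)),(D,(243,164))]))
print('dev near',atz(D,(510*.64,440*.64),0),'devtop',[tri([(S,(222*.64,290*.64)),(D,(467*.64,262*.64))])])
c=cal('wrist');s=env.sense();print(s['eef_pos'],s['joint_positions'],R.from_quat(np.array(s['tool_rot'])[[1,2,3,0]]).as_matrix())
im=env.get_image('wrist');cv2.imwrite('pics/w1.png',im);np.savez('w1.npz',K=c[0],d=c[1],T=c[2])
cv2.imwrite('pics/w1b.png',cv2.resize(im,(800,600),interpolation=cv2.INTER_CUBIC))
E
```

```text
time_s: 0.98
eef_pos: [0.4437, -0.2342, 0.2392]
tool_rot: [-0.0, 0.74, 0.672, 0.003]
wrist_force: [-0.1, -0.1, 0.1]
finger_gap: 0.908
grasp_force: 0.0
box [ 0.4677 -0.0304  0.056 ]
dev near [ 0.6619 -0.4029  0.    ] devtop [array([ 0.6697, -0.0228,  0.0846])]
[ 0.4437 -0.2342  0.2392] [ 0.6964  0.5569 -0.4694  1.9227  0.3547  0.7418 -0.0718] [[ 0.0955  0.9954  0.0033]
 [ 0.9954 -0.0955  0.0038]
 [ 0.0041  0.003  -1.    ]]
```

View pics/w1b.png

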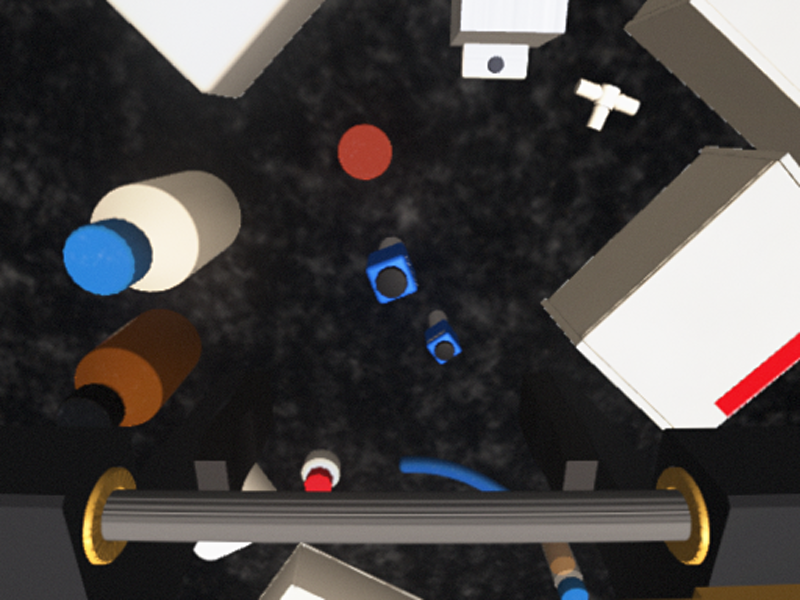

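```bash
python3 - <<'E'
from h import *
np.set_printoptions(precision=4,suppress=True)
z=np.load('w1.npz');c=(z['K'],z['d'],z['T'])
im=cv2.imread('pics/w1.png').astype(int)
sub=im[150:210,225:280]
print(sub[:,:,0][5:50:4,4:50:4])
for p in [(367.5,277),(407,263.5),(416.5,293),(377.5,303.5),(392,281.5)]:
    print(atz(c,((p[0]-.3)*.64,(p[1]-.3)*.64),.090 if p[0]==392 else .084))
print('bore-x block edge pts',atz(c,(451*.64,28*.64),.06),atz(c,(565*.64,32*.64),.06))
hsv=cv2.cvtColor(im.astype(np.uint8),cv2.COLOR_BGR2HSV)
m=((hsv[...,0]>100)&(hsv[...,0]<125)&(hsv[...,1]>120)&(hsv[...,2]>150)).astype(np.uint8)
m[:150]=0;m[210:]=0;m[:,:225]=0;m[:,272:]=0
pts=np.argwhere(m)[:,::-1]
W=np.array([atz(c,p,.084)[:2]*1000 for p in pts.astype(float)],np.float32)
print(len(pts),cv2.minAreaRect(W))
E
```

```text
[[ 30  26  23  23  75  83  82  62  36  28  30  25]
 [ 23  27  25  33  76  75  78  79  30  30  30  20]
 [ 33  31  74  76  79  80  88 130  56  30  28  22]
 [ 48  48  79  79 143 212 246 246  87  23  26  20]
 [ 50  44 194 234 218  40  41 251 168  27  24  25]
 [ 34  27 237 200  52  53  59  49 239  64  30  30]
 [ 32  24 190  40  48  54  59  62 239 116  28  30]
 [ 29  29  47  60  46  48  56  57 240 227  24  34]
 [ 24  29  27 224  40  47  51  99 229  56  35  32]
 [ 24  23  23 123 243 238  84  23  29  33  37  30]
 [ 29  25  25  30  20  22  30  33  32  26  29  31]
 [ 23  23  33  32  27  29  31  32  30  27  35  38]]
[ 0.4267 -0.2393  0.084 ]
[ 0.4515 -0.2331  0.084 ]
[ 0.4556 -0.2525  0.084 ]
[ 0.4309 -0.257   0.084 ]
[ 0.4415 -0.2418  0.09  ]
bore-x block edge pts [ 0.4893 -0.1029  0.06  ] [ 0.5549 -0.1108  0.06  ]
315 ((440.9635925292969, -242.30726623535156), (25.022153854370117, 24.83207893371582), 15.983633041381836)
```

```bash
python3 - <<'E'
from h import *
np.set_printoptions(precision=4,suppress=True)
S=cal('scene');D=cal('side');z=np.load('w1.npz');c=(z['K'],z['d'],z['T'])
f=lambda C,x,y:(C,(x*.64,y*.64))
print('bottle cap',tri([f(S,523,326),f(D,272,287),f(c,102,257)]))
print('brown cap',tri([f(S,580,318),f(D,238,353)]))
print('small cap',tri([f(c,444,350),(D,(215+140/4.6,125+495/4.6))]))
print('box corner',tri([f(c,208,93),f(D,313,310)]))
print('stopper',atz(*f(c,365,152),.026),'tee',atz(*f(c,606,102),.01), 'lug',atz(*f(c,464,78),.008))
s=env.sense();M=R.from_quat(np.array(s['tool_rot'])[[1,2,3,0]]).as_matrix()
print('to plug, tool mm',M.T@(np.array([.441,-.241,.051])-s['eef_pos'])*1000)
E
```

```text
bottle cap [ 0.2997 -0.2001  0.1397]
brown cap [ 0.253  -0.305   0.1026]
small cap [ 0.4721 -0.3009  0.0665]
box corner [ 0.3375 -0.1214  0.0149]
stopper [ 0.4304 -0.1685  0.026 ] tee [ 0.5992 -0.1513  0.01  ] lug [ 0.5022 -0.127   0.008 ]
to plug, tool mm [ -3.5785  -0.6966 187.9175]
```

```bash
python3 -m crank '[[[0,0,30],-7],[[0,0,65],-14],[[0,0,90],-19.5],[[0,0,90],-19.5],[[0,0,90],-19.5]]' 64
python3 - <<'E'
from h import *
np.set_printoptions(precision=4,suppress=True)
s=env.sense();M=R.from_quat(np.array(s['tool_rot'])[[1,2,3,0]]).as_matrix()
print(s['eef_pos'],M[:,1],'to plug, tool mm',M.T@(np.array([.441,-.241,.051])-s['eef_pos'])*1000,s['joint_positions'])
c=cal('wrist');im=env.get_image('wrist');cv2.imwrite('pics/w2.png',im)
print(proj(c,[[.441,-.241,.09],[.441,-.241,.084]]))
hsv=cv2.cvtColor(im,cv2.COLOR_BGR2HSV)
m=((hsv[...,0]>100)&(hsv[...,0]<125)&(hsv[...,1]>120)&(hsv[...,2]>150)).astype(np.uint8)
n,l,st,ct=cv2.connectedComponentsWithStats(m)
for i in range(1,n):
    if st[i,4]>60:
        W=np.array([atz(c,p,.084)[:2]*1000 for p in np.argwhere(l==i)[:,::-1].astype(float)],np.float32);print(st[i],cv2.minAreaRect(W))
E
```

```text
time_s: 1.45
eef_pos: [0.4389, -0.242, 0.148]
tool_rot: [-0.001, 0.622, 0.783, -0.001]
wrist_force: [-0.6, 0.7, 0.4]
finger_gap: 0.725
grasp_force: 0.0
[ 0.4389 -0.242   0.148 ] [ 0.9739  0.2268 -0.0029] to plug, tool mm [ 0.4099  2.5962 96.9828] [ 0.6874  0.706  -0.448   2.0098  0.5663  0.5526  0.0687]
[[257.0357 207.5372]
 [256.9554 204.2739]]
[  0  78  20  66 957] ((272.1540222167969, -216.56370544433594), (41.99100875854492, 12.559462547302246), 89.72550201416016)
[238 189  37  34 556] ((440.6758728027344, -242.21546936035156), (24.612760543823242, 24.555437088012695), 14.256379127502441)
[263 258  26  23 199] ((466.1217041015625, -287.8795166015625), (16.25870132446289, 16.32823944091797), 30.994613647460938)
[223 348  58  36 381] ((471.8713073730469, -380.928955078125), (9.948585510253906, 61.09714889526367), 59.67882537841797)
[187 365  41  19 213] ((435.08642578125, -403.6553039550781), (7.340840816497803, 37.42337417602539), 68.86067962646484)
```

```bash
python3 -m crank '[[[-0.5,2,35],-1],[[-0.5,2,70],-1],[[-0.5,2,90],-1],[[-0.5,2,97],-1],[[-0.5,2,97],-1],[[-0.5,2,97],-1]]' 64
python3 -m crank '[[[0,0,0],0],[[0,0,0],0],[[0,0,0],0],[[0,0,0],0],[[0,0,0],0],[[0,0,0],0]]' 10
python3 -m crank '[[[0,0,-20],0],[[0,0,-55],0],[[0,0,-80],0],[[0,0,-80],0],[[0,0,-80],0]]'
```

```text
time_s: 2.0
eef_pos: [0.4435, -0.2417, 0.0532]
tool_rot: [0.001, 0.613, 0.79, 0.0]
wrist_force: [0.7, -0.5, 0.2]
finger_gap: 0.726
grasp_force: 0.0
time_s: 2.5
eef_pos: [0.4423, -0.2411, 0.052]
tool_rot: [0.0, 0.613, 0.79, -0.0]
wrist_force: [0.4, 0.9, 0.2]
finger_gap: 0.296
grasp_force: 7.0
time_s: 2.92
eef_pos: [0.4428, -0.2414, 0.1325]
tool_rot: [0.001, 0.613, 0.79, 0.0]
wrist_force: [0.1, -0.6, -2.1]
finger_gap: 0.293
grasp_force: 29.7
```

```bash
python3 -m crank '[[[20,23,0],5],[[45,52,0],11],[[70,80,0],16],[[89.7,102.8,0],20.4],[[89.7,102.8,0],20.4],[[89.7,102.8,15],20.4],[[89.7,102.8,32.5],20.4],[[89.7,102.8,32.5],20.4],[[89.7,102.8,32.5],20.4]]'
python3 - <<'E'
from h import *
np.set_printoptions(precision=4,suppress=True)
s=env.sense();M=R.from_quat(np.array(s['tool_rot'])[[1,2,3,0]]).as_matrix();print(s['eef_pos'],M)
b=np.array([.5263,-.0734,.06]);print(M.T@(b-s['eef_pos'])*1000)
c=cal('wrist');im=env.get_image('wrist');cv2.imwrite('pics/w3.png',im)
d=cal('side');im2=env.get_image('side');cv2.imwrite('pics/s3.png',im2)
print('bore pix',proj(c,[b]),proj(d,[b,b]))
A=cv2.resize(im,(520,390));x,y=proj(d,[s['eef_pos']])[0].astype(int);print(x,y)
B=cv2.resize(im2[y-60:y+70,x-35:x+45],None,fx=3.5,fy=3.5,interpolation=cv2.INTER_CUBIC)
C=np.zeros((455,800,3),np.uint8);C[:390,:520]=A;C[:B.shape[0],520:520+B.shape[1]]=B;cv2.imwrite('pics/e.png',C)
E
```

```text
time_s: 3.67
eef_pos: [0.5179, -0.1286, 0.0976]
tool_rot: [-0.001, 0.743, 0.669, -0.002]
wrist_force: [-0.2, -0.3, -1.2]
finger_gap: 0.296
grasp_force: 29.7
[ 0.5179 -0.1286  0.0976] [[ 0.1041  0.9946 -0.0045]
 [ 0.9946 -0.1041 -0.    ]
 [-0.0005 -0.0045 -1.    ]]
[55.7525  2.7838 37.5209]
bore pix [[257.7158 128.9781]] [[264.8648 171.9342]
 [264.8648 171.9342]]
262 175
```

View pics/e.png

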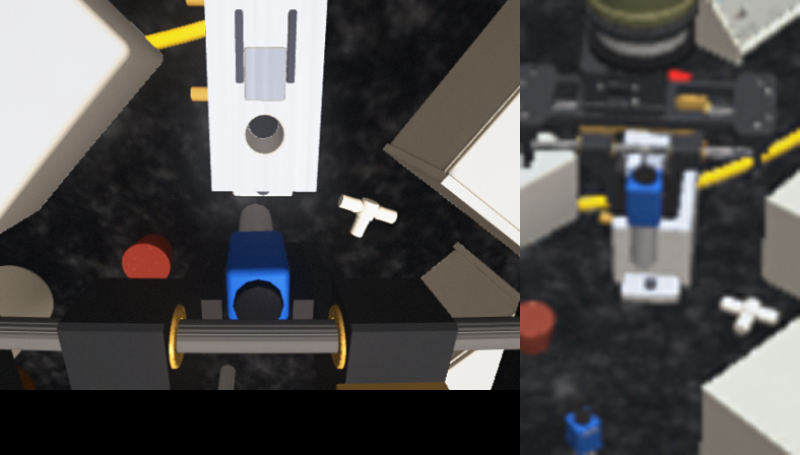

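```bash
python3 -m crank '[[[8,0,0],0],[[13,0,0],0],[[17,0,0],0],[[20,0,0],0],[[24,0,0],0],[[24,0,0],0]]'
python3 - <<'E'
from h import *
cv2.imwrite('pics/w4.png',env.get_image('wrist'));im2=env.get_image('side');cv2.imwrite('pics/s4.png',im2)
im=cv2.imread('pics/w4.png');A=cv2.resize(im[90:300,160:350],None,fx=2.6,fy=2.6);B=cv2.resize(im2[115:245,227:307],None,fx=3.5,fy=3.5,interpolation=cv2.INTER_CUBIC)
C=np.zeros((560,800,3),np.uint8);C[:A.shape[0],:A.shape[1]]=A;C[:B.shape[0],510:510+B.shape[1]]=B;cv2.imwrite('pics/f.png',C)
E
```

```text
time_s: 4.27
eef_pos: [0.5216, -0.1067, 0.1001]
tool_rot: [0.001, 0.744, 0.669, -0.002]
wrist_force: [-1.2, -4.9, 3.5]
finger_gap: 0.292
grasp_force: 30.0
```

View pics/f.png

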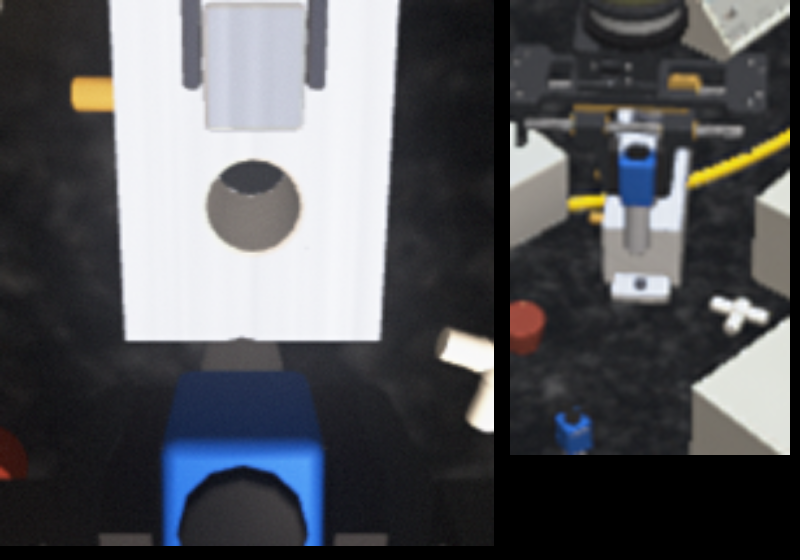

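```bash
python3 -m crank '[[[3,0,0],0],[[3,0,0],0],[[3,0,-10],0],[[-4,0,-25],0],[[-12,0,-32],0],[[-12,0,-32],0],[[-12,0,-32],0]]'
python3 - <<'E'
from h import *
np.set_printoptions(precision=4,suppress=True)
s=env.sense();M=R.from_quat(np.array(s['tool_rot'])[[1,2,3,0]]).as_matrix();e=s['eef_pos'];print(e,M)
c=cal('wrist');im=env.get_image('wrist');cv2.imwrite('pics/w5.png',im);np.savez('w5.npz',K=c[0],d=c[1],T=c[2],e=e,M=M)
for L in (0,6,8,10,12,14):
    a=np.radians(L)
    # pivot 18 above tcp(-z tool) ; plug pts relative to pivot: (along tool x, along -z)
    def P(x,y,h): # h above foot, pivot at 70
        v=np.array([x,y,h-70]);rx=np.cos(a)*v[0]+np.sin(a)*v[2];rz=-np.sin(a)*v[0]+np.cos(a)*v[2]
        return e+M@np.array([rx,v[1],-18-rz])/1000
    print(L,proj(c,[P(10,0,0),P(13,-13,84),P(13,13,84),P(13,-13,45),P(13,13,45),P(0,0,90)]).round(1).tolist())
A=cv2.resize(im[120:390,150:360],None,fx=2.2,fy=2.2,interpolation=cv2.INTER_CUBIC);cv2.imwrite('pics/g.png',A)
E
```

```text
time_s: 4.95
eef_pos: [0.5212, -0.1168, 0.1317]
tool_rot: [0.0, 0.744, 0.669, 0.001]
wrist_force: [0.2, -0.1, -1.7]
finger_gap: 0.292
grasp_force: 30.0
[ 0.5212 -0.1168  0.1317] [[ 0.1057  0.9944  0.0015]
 [ 0.9944 -0.1057  0.    ]
 [ 0.0002  0.0015 -1.    ]]
0 [[252.8, 197.2], [220.2, 262.5], [285.3, 262.5], [227.3, 222.0], [278.2, 222.0], [252.8, 299.2]]
6 [[252.8, 207.4], [220.4, 257.6], [285.1, 257.6], [227.6, 225.8], [277.9, 225.7], [252.8, 294.6]]
8 [[252.8, 210.9], [220.5, 256.0], [285.0, 256.0], [227.7, 227.1], [277.8, 227.1], [252.8, 293.0]]
10 [[252.8, 214.4], [220.6, 254.5], [284.9, 254.4], [227.8, 228.5], [277.8, 228.4], [252.8, 291.3]]
12 [[252.8, 217.9], [220.7, 252.9], [284.9, 252.9], [227.9, 229.9], [277.7, 229.8], [252.8, 289.7]]
14 [[252.8, 221.5], [220.8, 251.5], [284.8, 251.4], [228.0, 231.3], [277.6, 231.3], [252.8, 288.0]]
```

View pics/g.png

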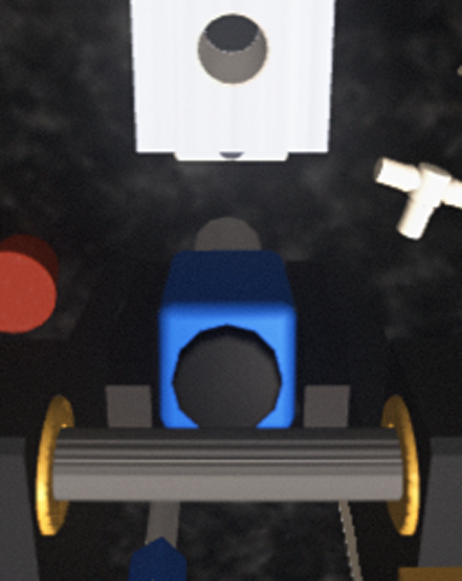

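```bash
python3 - <<'E'
from h import *
np.set_printoptions(precision=4,suppress=True)
z=np.load('w5.npz');c=(z['K'],z['d'],z['T']);e=z['e'];M=z['M'];im=cv2.imread('pics/w5.png')
g=cv2.cvtColor(im,cv2.COLOR_BGR2GRAY);cr=(g[122:165,235:278]<170).astype(np.uint8)
n,l,st,ct=cv2.connectedComponentsWithStats(cr);i=max(range(1,n),key=lambda i:st[i,4])
cn=max(cv2.findContours((l==i).astype(np.uint8),0,cv2.CHAIN_APPROX_NONE)[0],key=len);el=cv2.fitEllipse(cn);p=(el[0][0]+235,el[0][1]+122);print(el,p)
b=atz(c,p,.06);print('bore wrist',b)
print(g[214:236,253],g[228:265,253])
from scipy.optimize import least_squares
def P(a,s,x,y,h):
    v=np.array([x,y,h-70]);rx=np.cos(a)*v[0]+np.sin(a)*v[2]+s;rz=-np.sin(a)*v[0]+np.cos(a)*v[2]
    return e+M@np.array([rx,v[1],-18-rz])/1000
obs=np.array([218.4,256.4,233.6,292.7])
f=lambda q:proj(c,[P(q[0],q[1],10,0,0),P(q[0],q[1],13,0,84),P(q[0],q[1],13,0,45),P(q[0],q[1],0,0,90)])[:,1]-obs
r=least_squares(f,[.18,0]);a,s=r.x;print(np.degrees(a),s,r.fun)
F=P(a,s,0,0,0);print('foot',F,'foot->bore tool mm',M.T@(b-F)*1000,'lowest edge',P(a,s,10,0,0))
E
```

```text
((20.265718460083008, 19.780672073364258), (30.500072479248047, 30.74711799621582), 162.57861328125) (255.265718460083, 141.78067207336426)
bore wrist [ 0.5275 -0.0751  0.06  ]
[39 39 36 38 51 73 71 73 72 73 72 73 73 72 72 70 72 73 70 61 35 35] [ 72  70  72  73  70  61  35  35  32  34  32  33  34  33  31  34  30  31
  32  38  32  30  30  32  30  34  34  28  34  45  53  62  77  82  95 104
 119]
11.576791271279076 -1.49274284901946 [ 0.8649  0.0963 -1.4491  0.5132]
foot [ 0.5196 -0.1323  0.0811] foot->bore tool mm [57.6988  1.6941 21.0939] lowest edge [ 0.5207 -0.1225  0.0791]
```

```bash
python3 -m crank '[[[20,0.5,0],0],[[45,1.3,0],0],[[57.4,1.3,0],0],[[57.4,1.3,0],0],[[57.4,1.3,10],0],[[57.4,1.3,13],0],[[57.4,1.3,13],0],[[57.4,1.3,13],0]]'
python3 - <<'E'
from h import *
np.set_printoptions(precision=4,suppress=True)
s=env.sense();M=R.from_quat(np.array(s['tool_rot'])[[1,2,3,0]]).as_matrix();e=s['eef_pos'];z=np.load('w5.npz')
print(e,'moved',z['M'].T@(e-z['e'])*1000)
c=cal('wrist');im=env.get_image('wrist');cv2.imwrite('pics/w6.png',im);im2=env.get_image('side');cv2.imwrite('pics/s6.png',im2);im3=env.get_image('scene');cv2.imwrite('pics/sc6.png',im3)
A=cv2.resize(im[180:330,200:310],None,fx=3.6,fy=3.6,interpolation=cv2.INTER_CUBIC);B=cv2.resize(im3[170:260,175:265],None,fx=4.4,fy=4.4,interpolation=cv2.INTER_CUBIC)
C=np.zeros((540,800,3),np.uint8);C[:540,:396]=A[:540];C[:396,400:796]=B;cv2.imwrite('pics/i.png',C)
E
```

```text
time_s: 5.67
eef_pos: [0.5275, -0.061, 0.1175]
tool_rot: [-0.0, 0.744, 0.668, -0.001]
wrist_force: [1.6, 0.1, -1.4]
finger_gap: 0.285
grasp_force: 30.0
[ 0.5275 -0.061   0.1175] moved [56.1738  0.2916 14.2123]
```

View pics/i.png

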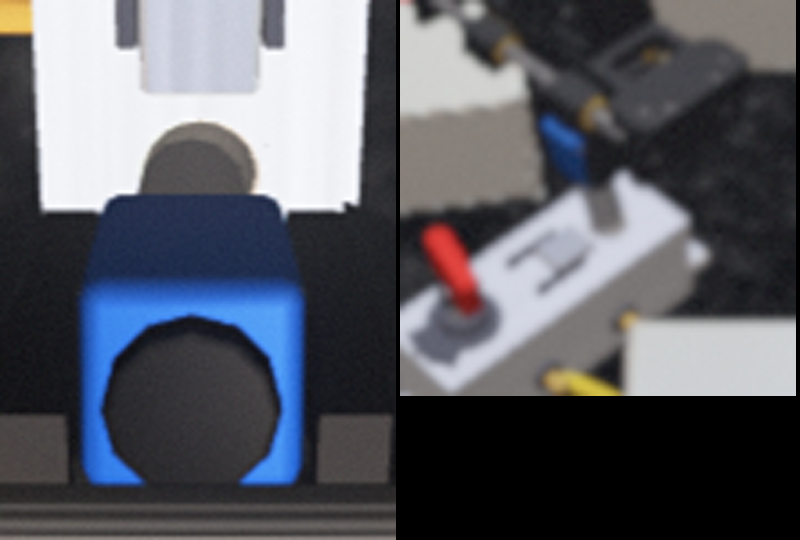

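```bash
python3 - <<'E'
from h import *
np.set_printoptions(precision=2,suppress=True)
z=np.load('w5.npz');c=(z['K'],z['d'],z['T']);M=z['M']
w=lambda c,p,zz:M.T@(atz(c,p,zz))*1000
print('bore dia',w(c,(255.3+15.3,141.8),.06)-w(c,(255.3-15.3,141.8),.06))
c=cal('wrist');q=lambda x,y,zz:w(c,(200+x/3.6-.4,180+y/3.6-.4),zz)
B=np.array([q(258,170,.06)[1],q(197,121,.06)[0]]);print('bore right y, far x',B)
print('foot far x (z .064)',q(190,140,.064)[0],'left y',q(140,185,.068)[1],'right y',q(248,185,.068)[1])
s=env.sense();print(w(c,(0,0),0)*0+M.T@s['eef_pos']*1000)
im=cv2.imread('pics/w6.png');g=cv2.cvtColor(im,cv2.COLOR_BGR2GRAY)
print(g[228,232:278]);print(g[222,232:278]);print(g[208:236,255]);print(g[208:236,250])
E
```

```text
bore dia [-0.02 20.44  0.03]
bore right y, far x [544.33  -7.96]
foot far x (z .064) -10.059848510705114 left y 522.2646844366056 right y 542.0713958939606
[  -4.14  531.79 -117.43]
[243 241 241 240 240 242 234 174  85  78  83  83  81  83  81  82  82  84
  83  84  82  81  83  84  86  83  84  81  85  82  83  81  83  81  86  99
 104  99 119 194 237 242 243 243 242 241]
[243 242 241 241 240 241 241 243 231 165 111  93  82  82  81  83  82  85
  80  85  86  85  85  86  86  85  84  84  84  87  94 104 110 113 109 105
 103 148 219 242 243 243 243 243 242 242]
[241 241 240 241 239 216 129 118 118 119 116  87  88  82  86  87  87  86
  84  85  84  83  84  84  82  80  55  52]
[244 243 243 244 245 243 192 121 116 116 115  89  81  84  80  82  83  84
  82  82  83  80  81  82  79  78  54  48]
```

```bash
python3 -m crank '[[[1.2,1.5,0],0],[[1.2,1.5,0],0],[[1.2,1.5,4],0],[[1.2,1.5,8],0],[[1.2,1.5,11],0],[[1.2,1.5,11],0],[[1.2,1.5,11],0]]'
python3 - <<'E'
from h import *
np.set_printoptions(precision=4,suppress=True)
s=env.sense();M=R.from_quat(np.array(s['tool_rot'])[[1,2,3,0]]).as_matrix();e=s['eef_pos'];z=np.load('w5.npz')
print('moved',z['M'].T@(e-z['e'])*1000,s['moment'])
E
```

```text
time_s: 6.4
eef_pos: [0.5314, -0.0576, 0.1103]
tool_rot: [0.002, 0.743, 0.669, 0.002]
wrist_force: [-4.0, 1.3, 27.3]
finger_gap: 0.289
grasp_force: 30.0
moved [59.9818  3.8727 21.4193] [ 0.2414  1.0661 -0.0205]
```

```bash
python3 -m crank '[[[0,0,-5],0],[[0,0,-7],0],[[0,0,-7],0],[[0,0,-7],0],[[0,0,-7],0]]'
cat > look.py <<'E'
from h import *
import sys
np.set_printoptions(precision=2,suppress=True,linewidth=250)
s=env.sense();M=R.from_quat(np.array(s['tool_rot'])[[1,2,3,0]]).as_matrix();e=s['eef_pos'];z=np.load('w5.npz');M0=z['M']
print('moved',M0.T@(e-z['e'])*1000,'TCP',M0.T@e*1000)
c=cal('wrist');im=env.get_image('wrist');cv2.imwrite('pics/%s.png'%sys.argv[1],im);g=cv2.cvtColor(im,cv2.COLOR_BGR2GRAY)
b=(0.5275,-0.0751,.06);p=proj(c,[b])[0];print('bore pred pix',p)
for r in range(int(p[1])-22,int(p[1])+16,4): print(r,g[r,234:280])
print([ (r,g[r,int(p[0])]) for r in range(int(p[1])-25,int(p[1])+20)])
E
python3 look.py w7
```

```text
time_s: 6.82
eef_pos: [0.5294, -0.0588, 0.1136]
tool_rot: [-0.0, 0.743, 0.669, -0.0]
wrist_force: [-0.3, -0.4, -1.8]
finger_gap: 0.292
grasp_force: 29.8
moved [58.61  1.98 18.08] TCP [  -2.44  532.82 -112.8 ]
bore pred pix [252.59 233.26]
211 [241 242 236 215 203 209 213 214 216 217 213 208 205 206 207 207 210 212 213 215 212 209 208 206 206 207 208 209 208 208 207 209 208 208 227 240 244 243 244 243 242 243 242 244 245 245]
215 [242 241 241 242 243 244 244 243 243 243 241 242 243 243 244 245 244 244 241 241 240 241 241 242 243 243 243 243 243 243 243 243 244 244 243 243 243 243 243 243 242 242 243 244 245 245]
219 [241 242 242 242 243 244 243 243 243 243 242 244 244 244 244 236 219 205 190 201 211 215 228 239 242 243 244 244 243 243 244 244 244 244 243 243 244 243 242 243 242 242 242 244 244 245]
223 [240 241 241 242 243 245 245 230 161  98  81  81  82  85  83  84  87  85  86  86  86  85  87  84  85  85  90 104 124 175 226 242 245 244 243 242 243 242 243 242 243 242 242 244 245 246]
227 [241 242 243 242 212 125  80  80  83  79  85  80  82  82  82  83  84  85  85  86  84  86  85  82 
[... 1204 characters left out ...]
(190)), (220, np.uint8(99)), (221, np.uint8(83)), (222, np.uint8(86)), (223, np.uint8(86)), (224, np.uint8(82)), (225, np.uint8(87)), (226, np.uint8(86)), (227, np.uint8(85)), (228, np.uint8(84)), (229, np.uint8(84)), (230, np.uint8(83)), (231, np.uint8(83)), (232, np.uint8(83)), (233, np.uint8(80)), (234, np.uint8(71)), (235, np.uint8(55)), (236, np.uint8(55)), (237, np.uint8(52)), (238, np.uint8(55)), (239, np.uint8(51)), (240, np.uint8(52)), (241, np.uint8(52)), (242, np.uint8(51)), (243, np.uint8(49)), (244, np.uint8(48)), (245, np.uint8(51)), (246, np.uint8(46)), (247, np.uint8(48)), (248, np.uint8(51)), (249, np.uint8(47)), (250, np.uint8(45)), (251, np.uint8(44)), (252, np.uint8(47))]
```

```bash
python3 - <<'E'
import cv2,numpy as np
for n in ('w6','w7'):
    g=cv2.cvtColor(cv2.imread(f'pics/{n}.png'),cv2.COLOR_BGR2GRAY).astype(int)
    for r in (198,204,216,220,224,228):
        w=np.where(g[r]>190)[0];w=w[(w>195)&(w<320)];print(n,r,w.min(),w.max(),(w.min()+w.max())/2, end=' | ')
        d=np.where(g[r,235:278]<140)[0]+235;print(d.min() if len(d) else '',d.max() if len(d) else '')
E
```

```text
w6 198 210 300 255.0 |  
w6 204 210 300 255.0 |  
w6 216 211 299 255.0 | 247 262
w6 220 211 299 255.0 | 243 267
w6 224 211 299 255.0 | 241 269
w6 228 211 299 255.0 | 240 270
w7 198 206 299 252.5 | 271 275
w7 204 206 298 252.0 |  
w7 216 207 298 252.5 |  
w7 220 207 298 252.5 | 249 256
w7 224 207 297 252.0 | 242 263
w7 228 208 297 252.5 | 239 266
```

```bash
python3 -m crank '[[[-1.5,0,0],0],[[-1.5,0,0],0],[[-1.5,0,0],0],[[-1.5,0,3],0],[[-1.5,0,5],0],[[-1.5,0,7],0],[[-1.5,0,7],0],[[-1.5,0,7],0]]'; python3 look.py w8 | head -2
```

```text
time_s: 7.53
eef_pos: [0.5295, -0.0603, 0.107]
tool_rot: [-0.0, 0.743, 0.669, -0.0]
wrist_force: [-0.0, -0.7, -0.9]
finger_gap: 0.294
grasp_force: 29.8
moved [57.13  2.18 24.68] TCP [  -3.91  533.02 -106.2 ]
bore pred pix [252.2  235.73]
```

```bash
python3 -m crank '[[[0,0,1],0],[[0,0,2],0],[[0,0,3],0],[[0,0,3],0],[[0,0,3],0]]'; python3 look.py w9 | head -2
python3 - <<'E'
import cv2,numpy as np
w=cv2.imread('pics/w9.png')
A=cv2.resize(w[170:360,190:320],None,fx=3,fy=3,interpolation=cv2.INTER_CUBIC);
from rig import env
s=env.get_image('scene');cv2.imwrite('pics/sc9.png',s);B=cv2.resize(s[170:260,175:265],None,fx=4.4,fy=4.4,interpolation=cv2.INTER_CUBIC)
C=np.zeros((570,800,3),np.uint8);C[:570,:390]=A;C[:396,400:796]=B;cv2.imwrite('pics/j.png',C)
E
```

```text
time_s: 8.0
eef_pos: [0.5296, -0.0605, 0.1041]
tool_rot: [0.0, 0.743, 0.669, -0.0]
wrist_force: [0.0, -1.8, -1.8]
finger_gap: 0.298
grasp_force: 29.8
moved [56.93  2.37 27.53] TCP [  -4.11  533.21 -103.35]
bore pred pix [251.89 237.42]
```

View pics/j.png

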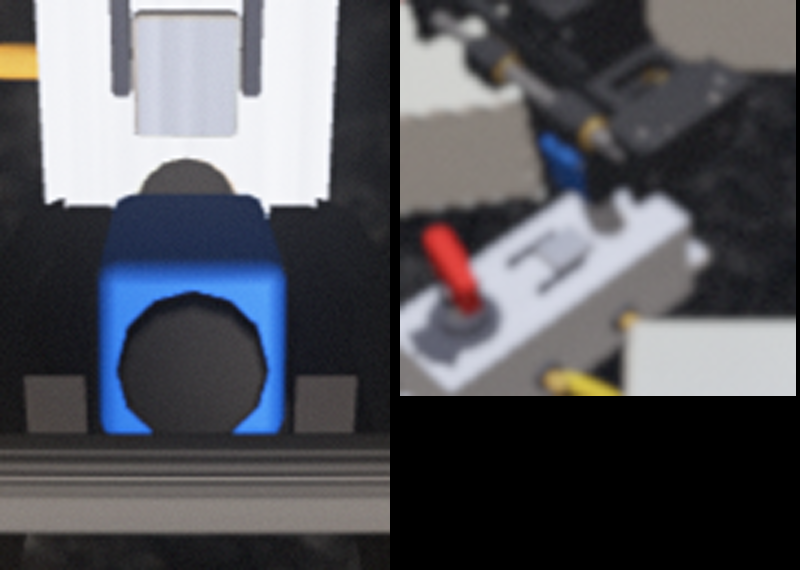

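```bash
python3 -m crank '[[[-3,0,0],0],[[-6,0,0.5],0],[[-9,0,1],0],[[-12,0,2],0],[[-14,0,3],0],[[-14,0,3],0],[[-14,0,3],0]]'; python3 look.py w10 | head -2
python3 - <<'E'
import cv2,numpy as np
im=cv2.imread('pics/w10.png');h=cv2.cvtColor(im,cv2.COLOR_BGR2HSV);b=(h[...,0]>100)&(h[...,0]<125)&(h[...,1]>120)
print(h[195:300,251,2]);
E
```

```text
time_s: 8.68
eef_pos: [0.5284, -0.0708, 0.1014]
tool_rot: [-0.001, 0.742, 0.67, 0.002]
wrist_force: [-1.0, 5.6, -0.1]
finger_gap: 0.292
grasp_force: 30.0
moved [46.51  2.27 30.28] TCP [ -14.53  533.11 -100.59]
bore pred pix [251.93 224.86]
[225 224 225 225 223 222 226 246 246 247 246 246 246 247 233 115  91  94
  96  96  91  94  96  96  96  94  94  95  91  93  92  95  93  94  95  88
  87  85  89  85  87  87  85  83  85  87  86  85  83  85  83  85  83  81
  83  80  85  84  79  83  81  82  79  84  80  79  90 114 135 154 177 191
 200 215 228 235 242 237 162  48  27  33  34  32  36  48  57  60  55  59
  52  53  54  54  53  53  52  55  50  48  51  47  52  47  49]
```

```bash
python3 -m crank '[[[-1,0,1],0],[[-1,0,2],0],[[-1,0,4],0],[[-1,0,6],0],[[-1,0,8],0],[[-1,0,8],0]]'; python3 look.py w11 | head -2
```

```text
time_s: 9.23
eef_pos: [0.5284, -0.0714, 0.0932]
tool_rot: [-0.001, 0.742, 0.67, 0.002]
wrist_force: [-0.5, 5.9, -1.5]
finger_gap: 0.293
grasp_force: 30.0
moved [45.93  2.24 38.49] TCP [-15.11 533.08 -92.39]
bore pred pix [251.95 229.67]
```

```bash
python3 -m crank '[[[0,0,3],0],[[0,0,6],0],[[0,0,9],0],[[0,0,12],0],[[0,0,15],0],[[0,0,15],0]]'; python3 -m crank '[[[0,0,2],0],[[0,0,4],0],[[0,0,6],0],[[0,0,8],0],[[0,0,8],0]]'; python3 look.py w12 | head -2
```

```text
time_s: 9.78
eef_pos: [0.5283, -0.0715, 0.0779]
tool_rot: [-0.001, 0.742, 0.67, 0.002]
wrist_force: [0.4, 6.1, -3.0]
finger_gap: 0.286
grasp_force: 30.0
time_s: 10.2
eef_pos: [0.5283, -0.0715, 0.0701]
tool_rot: [-0.001, 0.742, 0.67, 0.002]
wrist_force: [-0.7, 5.6, -2.3]
finger_gap: 0.292
grasp_force: 30.0
moved [45.82  2.19 61.58] TCP [-15.22 533.03 -69.3 ]
bore pred pix [251.86 248.14]
```

Slide on to the seat.

```bash
python3 -m crank '[[[0,0,1],0],[[0,0,2],0],[[0,0,3],0],[[0,0,4],0],[[0,0,5],0],[[0,0,5],0]]'; python3 look.py w13 | head -2
```

```text
time_s: 10.75
eef_pos: [0.5283, -0.0717, 0.0663]
tool_rot: [-0.001, 0.742, 0.67, 0.002]
wrist_force: [-3.5, 5.4, 10.4]
finger_gap: 0.291
grasp_force: 30.0
moved [45.63  2.22 65.41] TCP [-15.42 533.06 -65.46]
bore pred pix [251.85 251.36]
```

```bash
python3 -m crank '[[[1.5,0,0],0],[[2.5,0,0],0],[[2.5,0,0],0]]'; python3 -m crank '[[[0,0,0],0],[[0,0,0],0],[[0,0,0],0],[[0,0,0],0],[[0,0,0],0]]' 50; python3 -m crank '[[[0,0,-20],0],[[0,0,-55],0],[[0,0,-90],0],[[0,0,-100],0],[[0,0,-100],0],[[0,0,-100],0]]'
python3 - <<'E'
from h import *
np.set_printoptions(precision=4,suppress=True)
s=env.sense();M=R.from_quat(np.array(s['tool_rot'])[[1,2,3,0]]).as_matrix();print(s['eef_pos'],M[:,1],s['joint_positions'])
c=cal('wrist');im=env.get_image('wrist');cv2.imwrite('pics/w14.png',im);env_s=env.get_image('side');cv2.imwrite('pics/s14.png',env_s)
h=cv2.cvtColor(im,cv2.COLOR_BGR2HSV)
def rects(m,z,mn=80):
    n,l,st,ct=cv2.connectedComponentsWithStats(m.astype(np.uint8))
    for i in range(1,n):
        if st[i,4]>mn:
            W=np.array([atz(c,p,z)[:2]*1000 for p in np.argwhere(l==i)[:,::-1].astype(float)],np.float32);print(st[i],cv2.minAreaRect(W))
print('blue');rects((h[...,0]>100)&(h[...,0]<125)&(h[...,1]>120)&(h[...,2]>150),.099)
print('red');rects(((h[...,0]<8)|(h[...,0]>172))&(h[...,1]>150)&(h[...,2]>130),.112)
print('green');rects((h[...,0]>40)&(h[...,0]<80)&(h[...,1]>80)&(h[...,2]>60),.06,10)
E
```

```text
time_s: 11.05
eef_pos: [0.5283, -0.0716, 0.0663]
tool_rot: [-0.0, 0.743, 0.669, 0.001]
wrist_force: [-3.4, 0.9, 9.4]
finger_gap: 0.293
grasp_force: 30.0
time_s: 11.47
eef_pos: [0.5283, -0.0727, 0.0651]
tool_rot: [0.0, 0.743, 0.669, -0.0]
wrist_force: [0.0, 0.3, -0.6]
finger_gap: 0.57
grasp_force: 0.0
time_s: 11.97
eef_pos: [0.5282, -0.0728, 0.165]
tool_rot: [0.0, 0.743, 0.669, 0.0]
wrist_force: [-0.4, 0.0, 1.1]
finger_gap: 0.564
grasp_force: 0.0
[ 0.5282 -0.0728  0.165 ] [ 0.9945 -0.1051  0.0004] [ 0.2635  0.6929 -0.3506  1.9102  0.396   0.6059 -0.447 ]
blue
[235 189  36  33 545] ((527.9383544921875, -73.95775604248047), (23.83432960510254, 24.606340408325195), 83.89649963378906)
red
[ 213   32   79   39 1820] ((538.054931640625, 23.918060302734375), (12.712282180786133, 44.5732421875), 69.72174835205078)
[494 240  18  26 258] ((703.4845581054688, -124.0290756225586), (16.266250610351562, 13.175992965698242), 49.72409439086914)
green
```

```bash
python3 - <<'E'
from h import *
np.set_printoptions(precision=4,suppress=True)
D=cal('side');S=cal('scene');f=lambda C,x,y:(C,(x*.64,y*.64))
for p in [(272,240),(333,207),(215,208)]: print(atz(*f(D,*p),0))
print('top right corner',tri([f(D,322,120),f(S,445,418)]),'pump',atz(*f(D,395,160),0))
s=env.sense();M=R.from_quat(np.array(s['tool_rot'])[[1,2,3,0]]).as_matrix()
print(M.T@(np.array([.5383,.0248,.165])-s['eef_pos'])*1000)
E
```

```text
[ 0.2469  0.093  -0.    ]
[0.3638 0.1979 0.    ]
[0.1124 0.2066 0.    ]
top right corner [0.3144 0.0743 0.2565] pump [ 0.4958  0.371  -0.    ]
[98.1547  0.8003 -1.3286]
```

```bash
python3 -m crank '[[[30,0,0],-7],[[60,0,0],-14],[[90,0.5,0],-21],[[98,0.8,0],-28],[[98,0.8,0],-35],[[98,0.8,0],-42],[[98,0.8,0],-49],[[98,0.8,0],-56],[[98,0.8,0],-63],[[98,0.8,0],-70]]'
python3 -m crank '[[[0,0,0],-5.7],[[0,0,0],-5.7],[[0,0,0],-5.7]]'
python3 - <<'E'
from h import *
np.set_printoptions(precision=4,suppress=True)
s=env.sense();M=R.from_quat(np.array(s['tool_rot'])[[1,2,3,0]]).as_matrix();print(s['eef_pos'],np.degrees(np.arctan2(M[1,1],M[0,1])),s['joint_positions'])
c=cal('wrist');im=env.get_image('wrist');cv2.imwrite('pics/w15.png',im)
h=cv2.cvtColor(im,cv2.COLOR_BGR2HSV);m=((h[...,0]<8)|(h[...,0]>172))&(h[...,1]>150)&(h[...,2]>160)
n,l,st,ct=cv2.connectedComponentsWithStats(m.astype(np.uint8))
for i in range(1,n):
    if st[i,4]>80:
        W=np.array([atz(c,p,.112)[:2]*1000 for p in np.argwhere(l==i)[:,::-1].astype(float)],np.float32);print(st[i],cv2.minAreaRect(W))
print(M.T@(np.array([.5383,.0248,.09])-s['eef_pos'])*1000)
E
```

```text
time_s: 12.9
eef_pos: [0.5382, 0.0247, 0.1632]
tool_rot: [-0.002, 0.222, 0.975, -0.0]
wrist_force: [1.0, 0.1, 0.6]
finger_gap: 0.569
grasp_force: 0.0
time_s: 13.15
eef_pos: [0.5385, 0.0247, 0.1637]
tool_rot: [-0.001, 0.178, 0.984, -0.0]
wrist_force: [0.3, 0.4, -0.7]
finger_gap: 0.566
grasp_force: 0.0
[0.5385 0.0247 0.1637] 69.53351634007689 [ 0.2808  0.7697 -0.7042  1.8805  0.7082  0.7629  0.3909]
[  0 119  27  39 850] ((440.894287109375, -98.4300537109375), (16.434268951416016, 24.093454360961914), 55.94031524658203)
[ 244  179   19   64 1147] ((537.3246459960938, 24.056324005126953), (11.680971145629883, 44.346412658691406), 70.00100708007812)
[-0.0015  0.0273 73.6873]
```

```bash
python3 -m crank '[[[0,0,30],0],[[0,0,55],0],[[0,0,70],0],[[0,0,73],0],[[0,0,73],0],[[0,0,73],0]]'
python3 -m crank '[[[0,0,0],0],[[0,0,0],0],[[0,0,0],0],[[0,0,0],0],[[0,0,0],0],[[0,0,0],0]]' 4
python3 -m crank '[[[0,0,0],6],[[0,0,0],12],[[0,0,0],18],[[0,0,0],24],[[0,0,0],30],[[0,0,0],36],[[0,0,0],42],[[0,0,0],48],[[0,0,0],52],[[0,0,0],52]]'
```

```text
time_s: 13.7
eef_pos: [0.5397, 0.0252, 0.0927]
tool_rot: [0.0, 0.177, 0.984, 0.0]
wrist_force: [0.1, 0.1, 0.1]
finger_gap: 0.565
grasp_force: 0.0
time_s: 14.2
eef_pos: [0.5395, 0.0248, 0.0924]
tool_rot: [0.0, 0.176, 0.984, 0.0]
wrist_force: [-0.2, -0.2, 1.9]
finger_gap: 0.147
grasp_force: 30.0
time_s: 15.03
eef_pos: [0.5385, 0.0238, 0.0924]
tool_rot: [0.0, 0.591, 0.807, -0.001]
wrist_force: [-2.3, -3.2, 4.7]
finger_gap: 0.15
grasp_force: 30.0
```

```bash
python3 -m crank '[[[0,0,0],5],[[0,0,0],9],[[0,0,0],12],[[0,0,0],12],[[0,0,0],12],[[0,0,0],12]]'
python3 -m crank '[[[0,0,0],0],[[0,0,0],0],[[0,0,0],0],[[0,0,0],0],[[0,0,0],0]]' 40
python3 -m crank '[[[0,0,-20],0],[[0,0,-50],0],[[0,0,-75],0],[[0,0,-75],0],[[0,0,-75],0],[[0,0,-75],0]]'
python3 - <<'E'
from h import *
np.set_printoptions(precision=4,suppress=True)
d=cal('side')
for n in ('wrist','scene','side'):
    c=cal(n);im=env.get_image(n);cv2.imwrite(f'pics/{n}16.png',im)
    h=cv2.cvtColor(im,cv2.COLOR_BGR2HSV)
    def f(m,z,mn):
        k,l,st,ct=cv2.connectedComponentsWithStats(m.astype(np.uint8))
        for i in range(1,k):
            if st[i,4]>mn:
                W=np.array([atz(c,p,z)[:2]*1000 for p in np.argwhere(l==i)[:,::-1].astype(float)],np.float32);r=cv2.minAreaRect(W)
                if abs(r[0][0]-530)<150 and abs(r[0][1])<150: print(n,z,st[i],r)
    f((h[...,0]>40)&(h[...,0]<85)&(h[...,1]>90)&(h[...,2]>70),.066,2)
    if n=='wrist':
        f(((h[...,0]<8)|(h[...,0]>172))&(h[...,1]>150)&(h[...,2]>160),.112,80)
        f((h[...,0]>100)&(h[...,0]<125)&(h[...,1]>120)&(h[...,2]>150),.099,80)
E
```

```text
time_s: 15.53
eef_pos: [0.5383, 0.0238, 0.0924]
tool_rot: [-0.0, 0.67, 0.742, -0.001]
wrist_force: [-3.8, -1.6, 6.7]
finger_gap: 0.145
grasp_force: 30.0
time_s: 15.95
eef_pos: [0.5396, 0.0251, 0.0922]
tool_rot: [-0.0, 0.671, 0.742, 0.0]
wrist_force: [-0.4, -0.7, -1.1]
finger_gap: 0.452
grasp_force: 0.0
time_s: 16.45
eef_pos: [0.539, 0.0246, 0.1667]
tool_rot: [-0.0, 0.671, 0.741, -0.0]
wrist_force: [-0.2, -0.2, -0.2]
finger_gap: 0.454
grasp_force: 0.0
wrist 0.066 [254 155  10   9  74] ((540.7677001953125, 48.23638153076172), (6.938111305236816, 6.30584716796875), 5.663327693939209)
wrist 0.112 [ 243  177   19   64 1098] ((538.1318969726562, 24.816425323486328), (11.789820671081543, 44.80955123901367), 5.090121746063232)
wrist 0.099 [213 302  32  13 231] ((528.4545288085938, -65.71508026123047), (24.501419067382812, 10.77342700958252), 3.0149970054626465)
scene 0.066 [180 246   2   3   5] ((538.9451904296875, 49.614559173583984), (2.250539779663086, 6.090310096740723), 46.44051742553711)
```

```bash
python3 - <<'E'
from h import *
c=cal('wrist');im=cv2.imread('pics/wrist16.png');h=cv2.cvtColor(im,cv2.COLOR_BGR2HSV);m=(h[...,0]>40)&(h[...,0]<85)&(h[...,1]>90)&(h[...,2]>70)
p=np.argwhere(m[150:170,250:270]).mean(0)[::-1]+[250,150];np.savez('tab.npz',K=c[0],d=c[1],T=c[2],p=p);print(p)
E
python3 -m crank '[[[0,-20,-30],0],[[0,-50,-50],0],[[0,-80,-70],0],[[0,-100,-80],0],[[0,-100,-80],0],[[0,-100,-80],0],[[0,-100,-80],0]]'
python3 - <<'E'
from h import *
np.set_printoptions(precision=4,suppress=True)
z=np.load('tab.npz');o=[((z['K'],z['d'],z['T']),z['p'])]
for n in ('wrist','side'):
    c=cal(n);im=env.get_image(n);cv2.imwrite(f'pics/{n}17.png',im);h=cv2.cvtColor(im,cv2.COLOR_BGR2HSV)
    k,l,st,ct=cv2.connectedComponentsWithStats(((h[...,0]>40)&(h[...,0]<85)&(h[...,1]>90)&(h[...,2]>70)).astype(np.uint8))
    g=proj(c,[[.5407,.0482,.068]])[0];print(n,g,[(st[i].tolist(),ct[i]) for i in range(1,k) if np.hypot(*(ct[i]-g))<25])
    for i in range(1,k):
        if np.hypot(*(ct[i]-g))<25 and st[i,4]>25: print('tab',tri(o+[(c,ct[i])]))
    bm=((h[...,0]>100)&(h[...,0]<125)&(h[...,1]>120)&(h[...,2]>150)).astype(np.uint8)
    k,l,st,ct=cv2.connectedComponentsWithStats(bm)
    for i in range(1,k):
        W=np.array([atz(c,p,.099)[:2]*1000 for p in np.argwhere(l==i)[:,::-1].astype(float)],np.float32)
        if st[i,4]>60: print(n,'blue',st[i],cv2.minAreaRect(W))
E
```

```text
[258.44594595 159.01351351]
time_s: 17.18
eef_pos: [0.4407, 0.015, 0.2467]
tool_rot: [-0.0, 0.671, 0.741, 0.0]
wrist_force: [1.1, 0.4, 0.1]
finger_gap: 0.449
grasp_force: 0.0
wrist [355.9706 140.9395] [([352, 138, 9, 6, 41], array([356.0732, 140.6585]))]
tab [0.5401 0.049  0.0697]
wrist blue [332 253  12  13  69] ((536.6043701171875, -66.28697204589844), (8.005331993103027, 16.841049194335938), 43.78472900390625)
side [268.5386 142.5891] []
side blue [168 179  13  10 108] ((288.15069580078125, -153.8999786376953), (31.315052032470703, 36.3611946105957), 5.845649242401123)
side blue [221 290  51  26 326] ((477.8314208984375, -525.20947265625), (54.092010498046875, 98.1182861328125), 71.05528259277344)
side blue [285 314  11  10  88] ((562.63232421875, -559.1806030273438), (20.386571884155273, 20.01658821105957), 88.14645385742188)
```

```bash
python3 -c "
from rig import env
print(env.job_done())"
```

```text
the job is handed in; nothing more can be done
None
```

I handed the job in at about 17 s of the 64 s allowed. The plug went into the bore leaning about 11°, was straightened and pushed down until the head met the block (about 10 N). I then turned the clamp screw to about 1.38 rad. The last camera measurement put the green tab at about 70 mm above the bench, which means it is up. The gripper is clear of everything, and I neither moved nor touched the loose things around the block. I did not measure the plug's depth or tilt again after tightening, and the hand-in returned no score.

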